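Bring the salt round on the spice carousel and hold it there

TASK

The pepper mill has been left right up against one side of the square revolving spice rack, where the rack's corners cannot get past it. Before turning anything, lift the mill away and stand it upright on the worktop, well clear of the rack's swing. Then take the rack by the handle on top and turn it until the side with the salt shaker in its middle faces squarely to the front edge of the worktop (towards the robot), and finish still gripping the handle, holding the rack motionless so that somebody can take the salt out; leave the jars in their cells and the other things where they stand.

Things in the scene. Friction and masses are not known exactly. Their poses are not given: they have to be found in the camera images.
- rack_foot: the fixed, round dark steel foot of the revolving rack, 154 mm across and 14 mm high. Origin on the rack's turning axis at worktop height; its -x axis always points straight to the front edge of the worktop (towards the robot's side; parallel to world -x)
- rack_handle: the rack's pale wooden handle on the centre post, an upright paddle 16 mm thick along its own x, 72 mm long along its own y, 153 to 193 mm above the worktop; grip it across its thickness at about 172 mm. Origin on the turning axis at WORKTOP height, z up. Turns with the tray, axes square to its sides; at the start -x points to the side nearest the front, up to 0.3 rad askew
- carousel (a joint): turning angle of the rack from where it stood at the start, rad, positive counter-clockwise seen from above; runs -6.28 to 6.28, far more than is needed either way. It runs on a light ball bearing (about 0.02 N m of friction), no spring, no click stops
- salt_shaker: the salt shaker: clear glass with a grey domed cap with holes, 44 mm across, 90 mm tall, shorter than the spice jars. Stands loosely (1 mm play all round) in the middle cell of one side of the tray, at the start the left, right or rear side, 50 mm from the turning axis. Origin: centre of its underside (26 mm above the worktop in its cell), z up
- pepper_mill: dark turned-wood pepper mill, 58 mm across the foot, 170 mm tall, 0.14 to 0.25 kg; its round head, 49 mm across, is 123 to 159 mm above its foot, with a 12 mm wide metal knob on top; grip it round the head at about 140 mm. Loose on the worktop beside the rack's left or right side, 8 to 16 mm from the tray. Origin: centre of its underside, z up
- spice_front: spice jar, glass with a ribbed cap, 45 mm across, 106 mm tall, loose in the middle cell of the side that starts at the front. Origin: centre of its underside
- spice_a: spice jar like it, in the middle cell of one of the other sides; origin as before
- spice_b: spice jar like it, in the middle cell of one of the other sides; origin as before
- corner_a: spice jar like it, in a corner cell; origin as before
- corner_b: spice jar like it, in a corner cell; origin as before
- corner_c: spice jar like it, in a corner cell; origin as before (the fourth corner cell is empty)
- jam_jar: bystander: jam jar, 69 mm across, 99 mm tall, on the worktop to the left of the rack. Origin: centre of its underside
- vanilla_bottle: bystander: small brown bottle with a black dropper cap, 33 mm across, 102 mm tall, on the worktop to the right of the rack. Origin: centre of its underside
- espresso_cup_b: bystander: small white cup with a handle, 62 x 88 mm, 50 mm tall, on the worktop behind the rack. Origin: about the centre of its underside
- tray_center (a point): the turning part: a square pale wooden tray, 156 mm a side, underside 20 mm, cell floor 26 mm, rim 70 mm above the worktop, with 3 x 3 square 46 mm cells (centres 50 mm apart); the middle cell holds the handle's post. Corners swing on a circle of 110 mm radius. Jar tops reach 132 mm. This point: on the axis at the cell floor, axes square to the tray's sides
Things that resemble listed ones, but are neither listed nor needed, are in the scene too. There is more than one size of the pepper_mill; the job needs the smallest.

How it is judged:
By the outcome, as a careful person would: the job done as asked, in the order asked, and still so for the second after the job is handed in, while the arm keeps its last pose, push and grip.
It also fails if it takes over 64 s, if anything falls off the work surface, if the arm or the gripper's body presses on something with over 40 N, if the wrist force passes 120 N, or if a joint passes its speed limit or range.

ROBOT

A 7-joint arm with a two-finger parallel gripper is mounted at the origin on a cart in front of the work surface, level with it; the furniture and walls round the work are solid. World frame = base frame: x ahead of the robot, y to its left, z up, the work surface at z = 0. Lengths are in m, angles in rad, forces in N, time in s.
With the tool pointing down it reaches from about 0.4 to 0.875 m from the base axis. Payload 6.5 kg.
Tool frame: the origin (TCP) lies on the centre line of the jaws, within the pads' length; the fingertips stand 11 mm ahead of it and the grasp point (between the pads) lies 8 mm behind it (bot.finger_overhang is the distance from the TCP to the fingertips, in m); z points along the fingers, y is the line along which they close (so a half turn about z gives the same grasp; the last joint's range is limited). The gripper opens to 85 mm and grips with 20 to 120 N. Pads are 22 mm wide; open, the fingers measure 114 mm over their backs; the gripper's body (76 mm by 85 mm) begins 54 mm behind the grasp point. The pads swing forward as they close: fully open they stand 13 mm farther back than shut.
Start: joints at [-1.316, 0.536, -0.004, 1.538, 0.003, 1.067, -0.071], TCP at [0.205, 0.617, 0.242] pointing down, gripper open.
Joint ranges: [-2.7, 2.7], [-0.37, 2.16], [-1.27, 1.26], [0.24, 2.4], [-1.31, 4.45], [0.19, 1.91], [-2.76, 2.76]. Speed limits (rad/s): [2.39, 2.39, 3.14, 3.14, 3.14, 3.14, 3.14].

INTERFACE

Orientations are given as [roll, pitch, yaw] about the fixed x, y, z axes, in that order (R = Rz(yaw) Ry(pitch) Rx(roll)).
In Python, from bench import bot gives the robot as it stands.
- The arm moves only by the shell command python3 -m crank 'ROWS' [OPENING]. ROWS is JSON, a list of rows, each a list of 6 numbers: the shift along the tool's x, y, z each as a share of 0.15 m, from -1 to 1, then the turn, a rotation vector about the tool's x, y, z each as a share of pi rad, from -1 to 1. A call has 1 to 20 rows; each row is the pose to reach, as a shift and turn from the pose commanded when the call began, along the tool's axes at that moment, turning the shorter way round; what a row does not reach only later rows make up. A row lasts 1/10 s, in which the tool goes at most 50 mm and 8.59 degrees, less where a joint would pass 70% of its speed; a pose out of reach is approached as far as the arm can. A call with a number of a shift or a turn outside -1 to 1 is refused whole. A call with a gripper value outside its range is refused whole. OPENING is the opening, from 0 (shut) to 1 (fully open), set as the call begins (- or left out, the last holds). The fingers move at their own pace and stop on an object; the grip force is fixed at half the most. Time passes only in rows, so rows that repeat a pose let the fingers close. It gives the time, the measured TCP pose, the force, the opening and the grip force at its end, in the units of the state.
- bot.sense(): the state, without advancing time (a new reading comes with each control period).
- bot.read_camera(name): name is "side" or "top" or "wrist"; returns a dict with "frame" (480x640x3 uint8, red, green, blue), "depth" (480x640 float32, m along the optical axis (not along the pixel's ray), 0 where there is no reading), "mtx" (3x3 intrinsics, pixels), "T" (4x4, takes a point from camera to world coordinates); the wrist camera has in their place "tool_from_camera" (4x4, takes a point from camera to tool coordinates, whose origin is the TCP and whose axes are the flange's). Camera axes: x right, y down, z forward; pixel columns grow to the right and rows downward; lengths in m; the calibration is good to about 2 mm. A picture is of the moment at which its call begins: read the wrist's pose just before it.
- bot.job_done(): hands the job in; it is judged then, once.
Trained networks look in the newest picture that a camera, given by its name, has taken for a name from the list of things; names that differ only in an ending like _2 or _b are one class to them, and where a whole thing is asked for, a point or a joint stands for the part that bears it (a point fixed in the world has none). Each returns a list of dicts, best first, with "confidence" (0 to 1); they miss things now and then, are a little off and sometimes report something else, mostly with a low value. They report only what shows in the picture. A call takes as long as a camera call. They do not tell look-alikes from the thing itself.
- bot.find_in(target, camera): "bbox" ([left, top, width, height] in pixels, round what is visible of it).
- bot.cut_out(target, camera): "mask" (480x640 bool, what is visible of it) and "bbox" ([left, top, width, height] in pixels, round what is visible of it).
- bot.mark_of(target, camera): "xy" ([column, row] in pixels: a listed point, or the origin of a listed thing).
The state is a dict: "t": time; "joints": joint angles; "dq": joint speeds; "tau": joint torques, N m; "ee_pos": TCP position; "tcp_rot": TCP orientation; "force": force on the tool from outside, world axes, zero at the start; "moment": the same for the moment, N m; "grip_width": opening from 0.0 (shut) to 1.0 (fully open); "finger_force": force on a finger pad.
Only numpy, scipy, OpenCV 4.12 (cv2) and the standard library are available. Lean on these libraries where they do the work, as an engineer would, in place of code of your own. Each camera call takes 0.05 s, during which the arm holds its last target. There are 200 camera calls.

## Working session

There is one attempt and no reset: what is moved stays moved. The work goes in short steps, Python scripts to look and compute and a shell command to move; the robot and the scene stay as the last step left them, time stands still between calls to the robot, and variables do not carry over. Pictures are saved under pics/ and viewed, at most 10 in all, crops included, and the job is handed in when it is done.

```bash
mkdir -p pics; cat > h.py <<'E'
import numpy as np, cv2
from bench import bot
def pts(c,mask=None,T=None):
    d=c["depth"];K=c["mtx"];T=c["T"] if T is None else T
    v,u=np.indices(d.shape)
    P=np.stack([(u-K[0,2])/K[0,0]*d,(v-K[1,2])/K[1,1]*d,d],-1)
    P=P@T[:3,:3].T+T[:3,3]
    P[d<=0]=np.nan
    return P
E
python3 - <<'E'
from h import *
for n in("top","side"):
    c=bot.read_camera(n);P=pts(c)
    cv2.imwrite(f"pics/{n}1.png",c["frame"][:,:,::-1])
    for t in("pepper_mill","rack_handle","salt_shaker","tray_center","spice_front","jam_jar","vanilla_bottle","espresso_cup_b","rack_foot"):
        for r in bot.cut_out(t,n)[:4]:
            q=P[r["mask"]];q=q[~np.isnan(q[:,0])]
            if len(q)==0: continue
            zt=np.percentile(q[:,2],97); top=q[q[:,2]>zt-.01]
            print(n,t,round(r["confidence"],2),r["bbox"],"ztop",zt.round(3),"topxy",top[:,:2].mean(0).round(3),"med",np.median(q,0).round(3))
print(bot.sense())
E
```

```text
top pepper_mill 0.9 [230.2, 209.4, 33.8, 36.1] ztop 0.165 topxy [0.541 0.197] med [0.532 0.195 0.142]
top pepper_mill 0.84 [172.3, 281.2, 45.8, 41.5] ztop 0.222 topxy [0.365 0.301] med [0.361 0.288 0.193]
top pepper_mill 0.81 [117.4, 282.7, 54.8, 43.0] ztop 0.22 topxy [0.358 0.408] med [0.353 0.395 0.187]
top rack_handle 0.71 [278.2, 218.5, 32.0, 16.3] ztop 0.196 topxy [0.525 0.086] med [0.523 0.087 0.189]
top rack_handle 0.28 [307.8, 226.9, 15.4, 25.0] ztop 0.136 topxy [0.515 0.037] med [0.51  0.036 0.13 ]
top salt_shaker 0.67 [267.2, 221.8, 14.8, 19.4] ztop 0.117 topxy [0.53  0.135] med [0.526 0.133 0.108]
top tray_center 0.89 [254.1, 202.3, 80.2, 80.1] ztop 0.193 topxy [0.525 0.085] med [0.523 0.074 0.063]
top spice_front 0.71 [280.7, 242.2, 20.0, 24.4] ztop 0.136 topxy [0.477 0.096] med [0.472 0.095 0.13 ]
top spice_front 0.56 [301.5, 246.0, 18.9, 26.3] ztop 0.136 topxy [0.466 0.047] med [0.462 0.047 0.13 ]
top jam_jar 0.69 [176.5, 182.4, 33.5, 35.3] ztop 0.103 topxy [0.609 0.331] med [0.601 0.325 0.096]
top vanilla_bottle 0.8 [393.4, 203.8, 14.1, 16.8] ztop 0.099 topxy [ 0.595 -
[... 1984 characters left out ...]
 med [0.511 0.015 0.013]
{'t': 1.0, 'joints': array([-1.31620959,  0.53636522, -0.00436587,  1.5378926 ,  0.00261096,
        1.06726125, -0.0712106 ]), 'dq': array([-0.00058192, -0.00112283,  0.00188864, -0.00064894,  0.0001413 ,
        0.00185761,  0.0019896 ]), 'tau': array([-6.18947274e-05, -5.83326352e+01,  1.04752645e+00, -2.59437418e+01,
        1.24039489e-02,  2.03618234e-03,  8.21221363e-06]), 'ee_pos': array([0.20497883, 0.61684802, 0.24231567]), 'tcp_rot': array([3.14150974e+00, 5.01986886e-05, 2.82080777e+00]), 'force': array([-0.58977114, -0.52516267, -0.12673346]), 'moment': array([-0.03567922, -0.01674796,  0.00926311]), 'finger_force': 0.0, 'grip_width': 1.0013267532386507}
```

```bash
python3 - <<'E'
from h import *
a=cv2.imread("pics/top1.png")[140:340,90:430];b=cv2.imread("pics/side1.png")[130:340,180:420]
a=cv2.resize(a,None,fx=2.3,fy=2.3,interpolation=2);cv2.imwrite("pics/topc.png",a)
cv2.imwrite("pics/sidec.png",cv2.resize(b,None,fx=2.7,fy=2.7,interpolation=2))
E
```

```text
(no output)
```

View pics/topc.png

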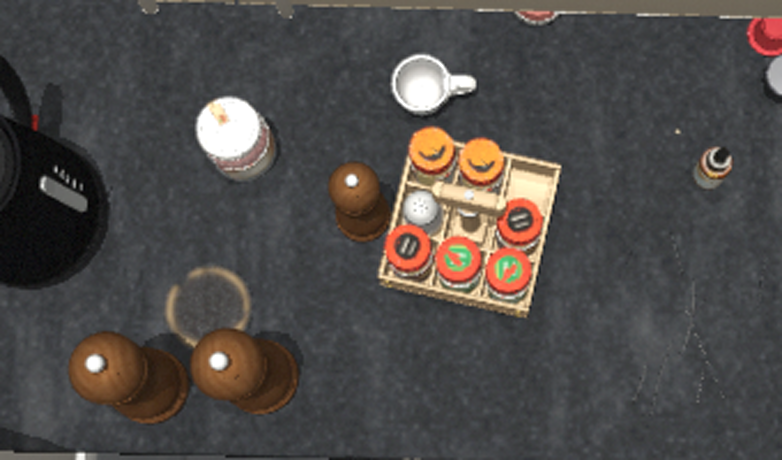

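View pics/sidec.png

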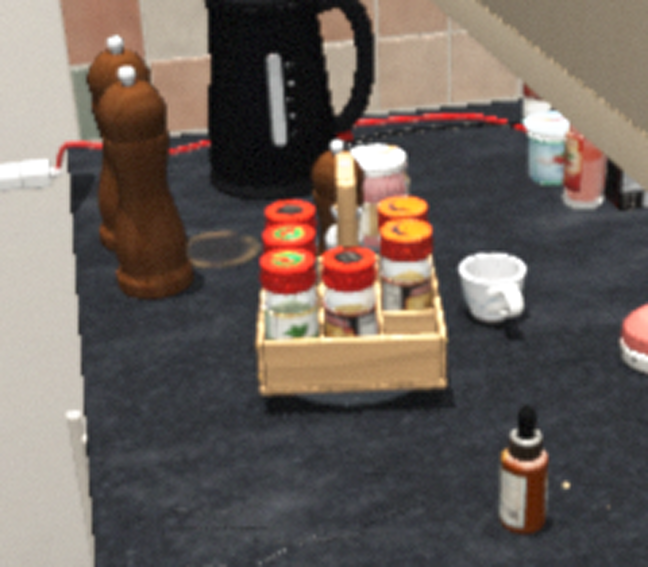

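The pictures show the small mill at crop (352,182), beside the rack's left side. The salt's grey cap is at (421,208), in the left middle cell. The handle runs (435,190)–(503,208), so the rack is about −0.26 rad askew. The front right worktop is free. I'll move over the mill for a closer look.

```bash
cat >> h.py <<'E'
from scipy.spatial.transform import Rotation as R
def rot(): return R.from_euler('xyz',bot.sense()["tcp_rot"])
def row(p,yaw):
    s=bot.sense();r=R.from_euler('xyz',s["tcp_rot"])
    d=r.inv().apply(np.array(p)-s["ee_pos"])/.15
    w=(r.inv()*R.from_euler('xyz',[np.pi,0,yaw])).as_rotvec()/np.pi
    return np.r_[d,w].round(3).tolist()
def rack(P):
    ok=np.isfinite(P[...,0])
    h=P[ok&(P[...,2]>.18)&(P[...,2]<.2)&(abs(P[...,0]-.525)<.05)&(abs(P[...,1]-.085)<.05)]
    (c,s,a)=cv2.minAreaRect((h[:,:2]*1000).astype(np.float32))
    print("handle n",len(h),"rect",c,s,a)
    e=np.linalg.svd(h[:,:2]-h[:,:2].mean(0),full_matrices=False)[2][0]; e*=np.sign(e[1])
    print(" long-axis yaw-90:",np.arctan2(-e[0],e[1]))
    t=P[ok&(P[...,2]>.055)&(P[...,2]<.078)&(abs(P[...,0]-.525)<.13)&(abs(P[...,1]-.085)<.13)]
    t=t[np.linalg.norm(t[:,:2]-[.525,.085],axis=1)<.115]
    print("rim rect",cv2.minAreaRect((t[:,:2]*1000).astype(np.float32)))
def mill(P,xy,r=.04):
    ok=np.isfinite(P[...,0])&(np.hypot(P[...,0]-xy[0],P[...,1]-xy[1])<r)
    k=P[ok&(P[...,2]>.163)]; print("knob n",len(k),k.mean(0).round(4) if len(k) else "")
    q=P[ok&(P[...,2]>.135)&(P[...,2]<.165)]
    A=np.c_[2*q,np.ones(len(q))];x=np.linalg.lstsq(A,(q**2).sum(1),rcond=None)[0]
    print("head sphere",x[:3].round(4),"r",np.sqrt(x[3]+x[:3]@x[:3]).round(4),"mean",q.mean(0).round(4))
E
python3 - <<'E'
from h import *
P=pts(bot.read_camera("top"));rack(P);mill(P,(.541,.197))
print(row((.48,.2,.38),1.31)); print(bot.read_camera("wrist")["tool_from_camera"].round(3))
E
```

```text
handle n 245 rect (526.3521728515625, 86.01066589355469) (69.83598327636719, 17.060779571533203) 77.94013214111328
 long-axis yaw-90: -0.20404173659967478
rim rect ((529.3692626953125, 102.14405059814453), (188.8289794921875, 157.8013153076172), 78.40697479248047)
knob n 28 [0.5425 0.1973 0.1675]
head sphere [0.5427 0.1979 0.1378] r 0.0233 mean [0.5398 0.1966 0.151 ]
[-2.616, -2.059, -0.918, 0.0, -0.0, 0.481]
[[ 0.    -0.962 -0.274  0.07 ]
 [ 1.     0.    -0.001  0.002]
 [ 0.001 -0.274  0.962 -0.132]
 [ 0.     0.     0.     1.   ]]
```

```bash
r='[0,0,-0.93,0,0,0.462]'; python3 -m crank '[[0,0,-0.93,0,0,0.462],[0,0,-0.93,0,0,0.462],[0,0,-0.93,0,0,0.462],[0,0,-0.93,0,0,0.462],[0,0,-0.93,0,0,0.462],[0,0,-0.93,0,0,0.462],[0,0,-0.93,0,0,0.462],[0,0,-0.93,0,0,0.462],[0,0,-0.93,0,0,0.462],[0,0,-0.93,0,0,0.462],[0,0,-0.93,0,0,0.462]]' 1
python3 -m crank '[[-0.76,0.92,0,0,0,0],[-0.76,0.92,0,0,0,0],[-0.76,0.92,0,0,0,0],[-0.76,0.92,0,0,0,0],[-0.76,0.92,0,0,0,0]]'
python3 -m crank '[[-0.76,0.92,0,0,0,0],[-0.76,0.92,0,0,0,0],[-0.76,0.92,0,0,0,0],[-0.76,0.92,0,0,0,0],[-0.76,0.92,0,0,0,0]]'
python3 -m crank '[[-0.76,0.92,0,0,0,0],[-0.76,0.92,0,0,0,0],[-0.76,0.92,0,0,0,0],[-0.76,0.92,0,0,0,0],[-0.76,0.92,0,0,0,0],[-0.76,0.92,0,0,0,0],[-0.76,0.92,0,0,0,0]]'
cat >> h.py <<'E'
def wrist():
    s=bot.sense();c=bot.read_camera("wrist");T=np.eye(4)
    T[:3,:3]=R.from_euler('xyz',s["tcp_rot"]).as_matrix();T[:3,3]=s["ee_pos"]
    return c,pts(c,T=T@c["tool_from_camera"])
E
python3 - <<'E'
from h import *
c,P=wrist();cv2.imwrite("pics/w1.png",c["frame"][:,:,::-1])
rack(P);mill(P,(.543,.198))
s=bot.sense();print(s["ee_pos"],s["tcp_rot"],s["joints"].round(2))
E
```

```text
t: 2.2
ee_pos: [0.2048, 0.6168, 0.3817]
tcp_rot: [3.141, 0.0, 1.369]
force: [0.3, 0.5, 0.0]
grip_width: 0.998
finger_force: 0.0
t: 2.7
ee_pos: [0.3218, 0.4732, 0.3827]
tcp_rot: [3.139, 0.0, 1.364]
force: [0.5, 0.2, 0.8]
grip_width: 1.0
finger_force: 0.0
t: 3.2
ee_pos: [0.4328, 0.3343, 0.3823]
tcp_rot: [3.14, 0.0, 1.365]
force: [0.5, -0.5, -0.1]
grip_width: 1.006
finger_force: 0.0
t: 3.9
ee_pos: [0.5412, 0.2014, 0.3815]
tcp_rot: [-3.141, -0.001, 1.374]
force: [-0.8, 0.4, -0.1]
grip_width: 1.003
finger_force: 0.0
handle n 1117 rect (526.4692993164062, 87.46480560302734) (71.33366394042969, 15.69310188293457) 78.72249603271484
 long-axis yaw-90: -0.20278789347671514
rim rect ((526.4185791015625, 87.06439208984375), (155.43545532226562, 156.17149353027344), 78.45248413085938)
knob n 26723 [0.5471 0.2164 0.4559]
head sphere [0.5427 0.1988 0.1367] r 0.0247 mean [0.5433 0.202  0.1529]
[0.54123626 0.20129307 0.38162096] [-3.14080532e+00 -6.43848077e-04  1.37362902e+00] [-0.84  0.32  0.53  1.58 -0.17  1.29 -0.48]
```

View pics/w1.png

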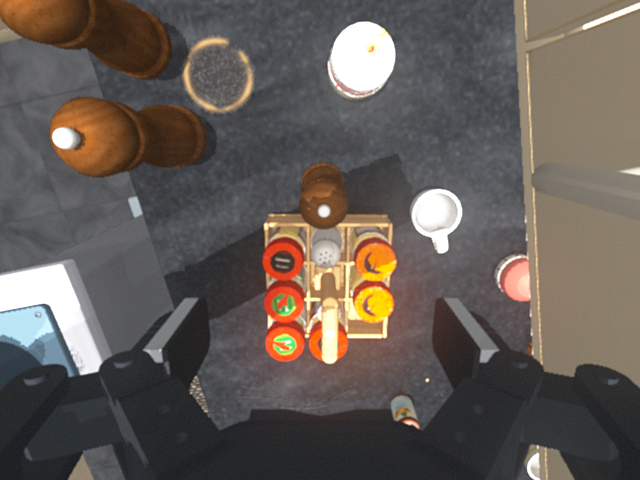

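The picture shows the small mill at (323,200) beside the tray, with the salt's cap at (326,250) and nothing where the fingers will go. Measured sizes match: head radius 24.7 mm and tray 156 mm.

```bash
python3 -m crank '[[-0.014,0.013,0.3,0,0,0],[-0.014,0.013,0.6,0,0,0],[-0.014,0.013,0.9,0,0,0],[-0.014,0.013,1,0,0,0],[-0.014,0.013,1,0,0,0]]' 1
python3 -m crank '[[0,0,0.2,0,0,0],[0,0,0.4,0,0,0],[0,0,0.55,0,0,0],[0,0,0.66,0,0,0],[0,0,0.66,0,0,0],[0,0,0.66,0,0,0],[0,0,0.66,0,0,0]]'
python3 -m crank '[[0,0,0,0,0,0],[0,0,0,0,0,0],[0,0,0,0,0,0],[0,0,0,0,0,0],[0,0,0,0,0,0],[0,0,0,0,0,0],[0,0,0,0,0,0],[0,0,0,0,0,0],[0,0,0,0,0,0],[0,0,0,0,0,0],[0,0,0,0,0,0],[0,0,0,0,0,0]]' 0
```

```text
t: 4.45
ee_pos: [0.5412, 0.1976, 0.2292]
tcp_rot: [-3.137, 0.003, 1.372]
force: [-0.5, 0.2, 1.2]
grip_width: 0.998
finger_force: 0.0
t: 5.15
ee_pos: [0.5449, 0.1973, 0.1346]
tcp_rot: [3.139, -0.002, 1.37]
force: [-0.2, -0.2, -0.1]
grip_width: 1.002
finger_force: 0.0
t: 6.35
ee_pos: [0.5441, 0.1968, 0.134]
tcp_rot: [3.141, -0.001, 1.369]
force: [-2.2, -1.2, 8.5]
grip_width: 0.536
finger_force: 60.4
```

```bash
python3 -m crank '[[0,0,-0.1,0,0,0],[0,0,-0.3,0,0,0],[0,0,-0.5,0,0,0],[0,0,-0.7,0,0,0],[0,0,-0.9,0,0,0],[0,0,-1,0,0,0],[0,0,-1,0,0,0]]' 0
python3 -m crank '[[0,0,-0.2,0,0,0],[0,0,-0.4,0,0,0],[0,0,-0.6,0,0,0],[0,0,-0.65,0,0,0],[0,0,-0.65,0,0,0],[0,0,-0.65,0,0,0]]'
```

```text
t: 7.05
ee_pos: [0.545, 0.1966, 0.2857]
tcp_rot: [3.138, -0.003, 1.369]
force: [0.7, 1.0, -2.2]
grip_width: 0.541
finger_force: 62.1
t: 7.65
ee_pos: [0.5428, 0.1963, 0.3783]
tcp_rot: [-3.139, 0.002, 1.37]
force: [0.3, 0.2, -2.5]
grip_width: 0.535
finger_force: 62.4
```

```bash
python3 -m crank '[[-0.2,0,0,0,0,0],[-0.4,-0.01,0,0,0,0],[-0.6,-0.02,0,0,0,0],[-0.72,-0.02,0,0,0,0],[-0.72,-0.02,0,0,0,0]]'
python3 -m crank '[[-0.2,0,0,0,0,0],[-0.4,-0.01,0,0,0,0],[-0.6,-0.02,0,0,0,0],[-0.72,-0.02,0,0,0,0],[-0.72,-0.02,0,0,0,0]]'
python3 -m crank '[[-0.2,0,0,0,0,0],[-0.4,-0.01,0,0,0,0],[-0.6,-0.02,0,0,0,0],[-0.72,-0.02,0,0,0,0],[-0.72,-0.02,0,0,0,0],[-0.72,-0.02,0,0,0,0],[-0.72,-0.02,0,0,0,0]]'
python3 - <<'E'
from h import *
c=bot.read_camera("side");cv2.imwrite("pics/s2.png",c["frame"][:,:,::-1])
E
```

```text
t: 8.15
ee_pos: [0.5184, 0.0883, 0.3794]
tcp_rot: [-3.14, 0.001, 1.365]
force: [1.2, 0.0, -1.9]
grip_width: 0.539
finger_force: 62.4
t: 8.65
ee_pos: [0.4943, -0.0156, 0.38]
tcp_rot: [-3.141, 0.001, 1.366]
force: [0.5, 0.5, -1.6]
grip_width: 0.539
finger_force: 62.4
t: 9.35
ee_pos: [0.4708, -0.1169, 0.38]
tcp_rot: [-3.141, -0.0, 1.373]
force: [0.1, 0.5, -1.8]
grip_width: 0.538
finger_force: 62.4
```

View pics/s2.png

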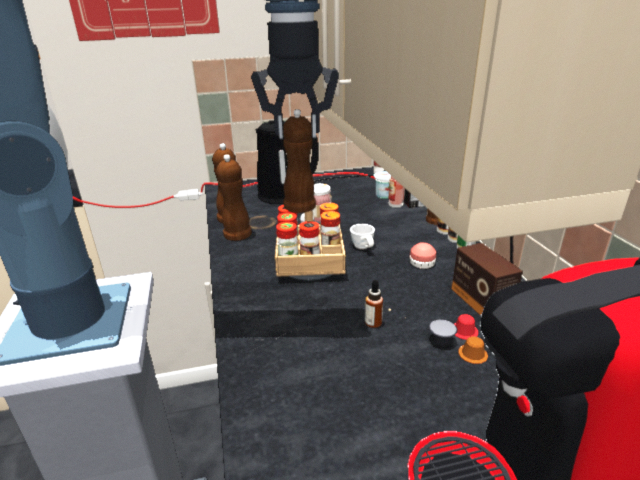

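The mill hangs upright in the jaws at (298,165), and the worktop below it is empty. I'll set it down.

```bash
python3 -m crank '[[0,0,0.25,0,0,0],[0,0,0.5,0,0,0],[0,0,0.75,0,0,0],[0,0,1,0,0,0],[0,0,1,0,0,0]]' 
python3 -m crank '[[0,0,0.15,0,0,0],[0,0,0.3,0,0,0],[0,0,0.45,0,0,0],[0,0,0.53,0,0,0],[0,0,0.59,0,0,0],[0,0,0.59,0,0,0],[0,0,0.59,0,0,0]]'
python3 -m crank '[[0,0,0.01,0,0,0],[0,0,0.02,0,0,0],[0,0,0.03,0,0,0],[0,0,0.03,0,0,0],[0,0,0.03,0,0,0]]'
```

```text
t: 9.9
ee_pos: [0.4671, -0.1172, 0.2264]
tcp_rot: [-3.133, 0.001, 1.371]
force: [-0.9, 0.1, -1.3]
grip_width: 0.538
finger_force: 62.9
t: 10.6
ee_pos: [0.4708, -0.1193, 0.1427]
tcp_rot: [3.14, -0.0, 1.369]
force: [-0.4, 1.0, -0.8]
grip_width: 0.534
finger_force: 62.9
t: 11.1
ee_pos: [0.47, -0.1192, 0.1373]
tcp_rot: [-3.142, 0.0, 1.369]
force: [-0.3, 0.1, -1.3]
grip_width: 0.54
finger_force: 62.9
```

```bash
python3 -m crank '[[0,0,0.01,0,0,0],[0,0,0.015,0,0,0],[0,0,0.02,0,0,0],[0,0,0.025,0,0,0],[0,0,0.025,0,0,0],[0,0,0.025,0,0,0]]'
```

```text
t: 11.7
ee_pos: [0.4701, -0.1193, 0.134]
tcp_rot: [3.142, -0.0, 1.369]
force: [-2.1, 0.8, 5.4]
grip_width: 0.537
finger_force: 63.6
```

```bash
python3 -m crank '[[0,0,0,0,0,0],[0,0,0,0,0,0],[0,0,0,0,0,0],[0,0,0,0,0,0],[0,0,0,0,0,0],[0,0,0,0,0,0],[0,0,0,0,0,0],[0,0,0,0,0,0],[0,0,0,0,0,0],[0,0,0,0,0,0]]' 1
python3 -m crank '[[0,0,-0.1,0,0,0],[0,0,-0.3,0,0,0],[0,0,-0.6,0,0,0],[0,0,-0.9,0,0,0],[0,0,-1,0,0,0],[0,0,-1,0,0,0]]'
python3 -m crank '[[0,0,-0.4,0,0,0],[0,0,-0.4,0,0,0],[0,0,-0.4,0,0,0],[0,0,-0.4,0,0,0]]'
python3 - <<'E'
from h import *
print(row((.5264,.0873,.34),1.37))
c=bot.read_camera("top");cv2.imwrite("pics/t3.png",c["frame"][100:400,100:500,::-1].repeat(2,0).repeat(2,1))
P=pts(c);mill(P,(.47,-.119))
E
```

```text
t: 12.7
ee_pos: [0.4701, -0.1192, 0.1335]
tcp_rot: [3.142, 0.0, 1.369]
force: [0.4, 0.2, 0.1]
grip_width: 0.998
finger_force: 0.0
t: 13.3
ee_pos: [0.4716, -0.1195, 0.2859]
tcp_rot: [3.137, -0.001, 1.37]
force: [-0.2, -0.3, -0.9]
grip_width: 1.001
finger_force: 0.0
t: 13.7
ee_pos: [0.4693, -0.1188, 0.3421]
tcp_rot: [-3.14, 0.0, 1.37]
force: [-0.6, 0.7, 0.7]
grip_width: 1.003
finger_force: 0.0
[1.422, 0.098, 0.013, -0.001, 0.0, -0.0]
knob n 2665 [ 0.4676 -0.1171  0.6963]
head sphere [ 0.4684 -0.1172  0.1381] r 0.0226 mean [ 0.4668 -0.1123  0.1514]
```

View pics/t3.png

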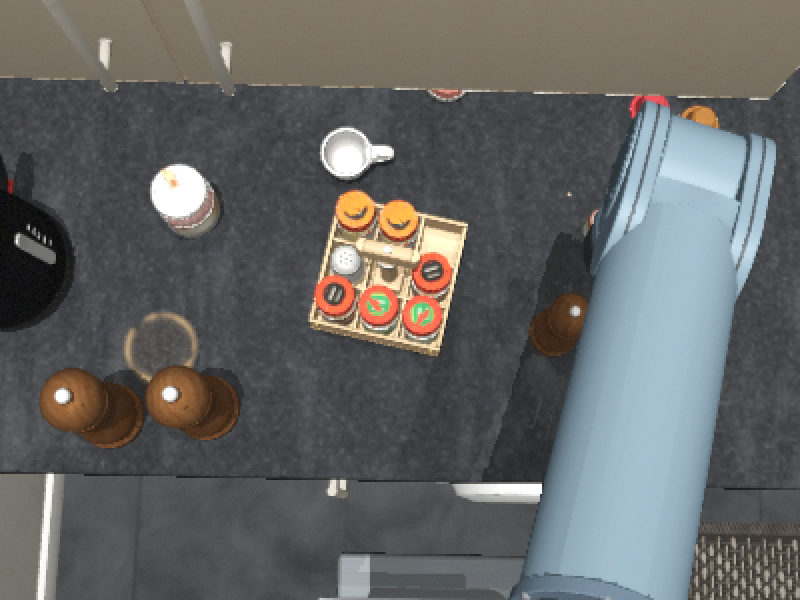

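The mill stands upright at (565,320), clear of the rack, and the rack hasn't moved. Next, over to the handle.

```bash
python3 -m crank '[[0.3,0.02,0,0,0,0],[0.6,0.04,0,0,0,0],[0.71,0.049,0,0,0,0],[0.71,0.049,0,0,0,0]]'
python3 -m crank '[[0.3,0.02,0,0,0,0],[0.6,0.04,0,0,0,0],[0.71,0.049,0,0,0,0],[0.71,0.049,0,0,0,0],[0.71,0.049,0,0,0,0],[0.71,0.049,0,0,0,0]]'
python3 - <<'E'
from h import *
c,P=wrist();rack(P);print(row((.5264,.0873,.164),1.37))
E
```

```text
t: 14.15
ee_pos: [0.4983, -0.0133, 0.3418]
tcp_rot: [-3.139, 0.001, 1.375]
force: [0.0, -0.1, 0.2]
grip_width: 0.997
finger_force: 0.0
t: 14.75
ee_pos: [0.5268, 0.0839, 0.3434]
tcp_rot: [-3.141, 0.001, 1.366]
force: [-0.1, -0.2, 0.0]
grip_width: 1.003
finger_force: 0.0
handle n 1729 rect (526.6219482421875, 87.0631332397461) (70.80999755859375, 15.733474731445312) 78.1223373413086
 long-axis yaw-90: -0.20676888660626647
rim rect ((526.3440551757812, 86.57398223876953), (155.1396484375, 156.38412475585938), 78.34732055664062)
[0.02, -0.007, 1.197, -0.0, 0.0, -0.001]
```

```bash
python3 -m crank '[[0.018,-0.005,0.2,0,0,0],[0.018,-0.005,0.4,0,0,0],[0.018,-0.005,0.6,0,0,0],[0.018,-0.005,0.6,0,0,0]]'
python3 -m crank '[[0,0,0.2,0,0,0],[0,0,0.4,0,0,0],[0,0,0.5,0,0,0],[0,0,0.59,0,0,0],[0,0,0.59,0,0,0],[0,0,0.59,0,0,0],[0,0,0.59,0,0,0]]'
python3 -c "
from h import *
print(row((.5264,.087,.164),1.367))"
```

```text
t: 15.2
ee_pos: [0.5242, 0.0878, 0.2505]
tcp_rot: [-3.136, 0.004, 1.368]
force: [-0.5, -0.1, 0.3]
grip_width: 0.998
finger_force: 0.0
t: 15.9
ee_pos: [0.5278, 0.0894, 0.1663]
tcp_rot: [3.14, -0.001, 1.369]
force: [0.4, 0.3, 0.7]
grip_width: 0.998
finger_force: 0.0
[-0.018, -0.006, 0.015, 0.001, -0.0, 0.001]
```

```bash
python3 -m crank '[[-0.015,-0.006,0.012,0,0,0],[-0.015,-0.006,0.012,0,0,0],[-0.015,-0.006,0.012,0,0,0]]'
python3 -m crank '[[0,0,0,0,0,0],[0,0,0,0,0,0],[0,0,0,0,0,0],[0,0,0,0,0,0],[0,0,0,0,0,0],[0,0,0,0,0,0],[0,0,0,0,0,0],[0,0,0,0,0,0],[0,0,0,0,0,0],[0,0,0,0,0,0],[0,0,0,0,0,0],[0,0,0,0,0,0],[0,0,0,0,0,0],[0,0,0,0,0,0],[0,0,0,0,0,0]]' 0
```

```text
t: 16.2
ee_pos: [0.5255, 0.0873, 0.1635]
tcp_rot: [3.141, -0.0, 1.369]
force: [-0.2, 0.5, 0.2]
grip_width: 1.002
finger_force: 0.0
t: 17.7
ee_pos: [0.5269, 0.0872, 0.1643]
tcp_rot: [3.139, -0.001, 1.369]
force: [1.3, -0.5, 5.6]
grip_width: 0.181
finger_force: 65.0
```

```bash
python3 -m crank '[[0,0,0,0,0,-0.005],[0,0,0,0,0,-0.015],[0,0,0,0,0,-0.03],[0,0,0,0,0,-0.045],[0,0,0,0,0,-0.06],[0,0,0,0,0,-0.075],[0,0,0,0,0,-0.09],[0,0,0,0,0,-0.105],[0,0,0,0,0,-0.12],[0,0,0,0,0,-0.135],[0,0,0,0,0,-0.15],[0,0,0,0,0,-0.165],[0,0,0,0,0,-0.18],[0,0,0,0,0,-0.195],[0,0,0,0,0,-0.21],[0,0,0,0,0,-0.225],[0,0,0,0,0,-0.235],[0,0,0,0,0,-0.24],[0,0,0,0,0,-0.24],[0,0,0,0,0,-0.24]]'
python3 -c "
from h import *
s=bot.sense();print(s['force'],s['moment'],s['joints'].round(2),s['ee_pos'])
c,P=wrist();rack(P)"
```

```text
t: 19.7
ee_pos: [0.5257, 0.087, 0.1643]
tcp_rot: [3.141, -0.0, 2.123]
force: [-3.8, -1.7, 11.2]
grip_width: 0.181
finger_force: 65.8
[-3.82698497 -1.6540582  11.21122095] [-0.24583275  0.76370756 -0.0184279 ] [-0.51  0.46  0.34  1.93 -0.21  0.79  0.49] [0.52566109 0.08698892 0.1642978 ]
handle n 10971 rect (522.7935180664062, 97.02389526367188) (56.845088958740234, 54.14823913574219) 71.44186401367188
 long-axis yaw-90: 0.5539130286184994
rim rect ((525.68115234375, 88.17960357666016), (156.4022216796875, 152.2450714111328), 31.67782211303711)
```

```bash
python3 -m crank '[[0,0,0,0,0,-0.008],[0,0,0,0,0,-0.025],[0,0,0,0,0,-0.045],[0,0,0,0,0,-0.065],[0,0,0,0,0,-0.085],[0,0,0,0,0,-0.105],[0,0,0,0,0,-0.125],[0,0,0,0,0,-0.145],[0,0,0,0,0,-0.165],[0,0,0,0,0,-0.185],[0,0,0,0,0,-0.205],[0,0,0,0,0,-0.225],[0,0,0,0,0,-0.245],[0,0,0,0,0,-0.265],[0,0,0,0,0,-0.285],[0,0,0,0,0,-0.3],[0,0,0,0,0,-0.314],[0,0,0,0,0,-0.3245],[0,0,0,0,0,-0.3245],[0,0,0,0,0,-0.3245]]'
python3 -m crank '[[0,0,0,0,0,0],[0,0,0,0,0,0],[0,0,0,0,0,0]]'
python3 - <<'E'
from h import *
s=bot.sense();print(s['force'],s['moment'],s['joints'].round(2))
c,P=wrist();rack(P);cv2.imwrite("pics/w4.png",c["frame"][:,:,::-1])
c=bot.read_camera("top");rack(pts(c))
cv2.imwrite("pics/t4.png",c["frame"][100:400,100:500,::-1].repeat(2,0).repeat(2,1))
E
```

```text
t: 21.75
ee_pos: [0.5249, 0.0856, 0.1643]
tcp_rot: [-3.14, -0.002, 3.141]
force: [-6.4, -4.7, 15.6]
grip_width: 0.174
finger_force: 66.7
t: 22.05
ee_pos: [0.5249, 0.0856, 0.1643]
tcp_rot: [-3.14, -0.002, 3.141]
force: [-7.4, -4.8, 14.4]
grip_width: 0.181
finger_force: 66.7
[-7.35269145 -4.83373399 14.3999719 ] [-0.73153347  1.25906322  0.01279291] [-0.32  0.44  0.09  1.92 -0.05  0.78  1.37]
handle n 11000 rect (516.2085571289062, 84.59506225585938) (56.33386993408203, 55.189002990722656) 49.79603576660156
 long-axis yaw-90: -1.5704462471355631
rim rect ((524.8973388671875, 86.80274200439453), (152.05250549316406, 155.6363983154297), 0.008342624641954899)
handle n 0 rect (0.0, 0.0) (0.0, 0.0) 0.0h.py:22: RuntimeWarning: Mean of empty slice.
  e=np.linalg.svd(h[:,:2]-h[:,:2].mean(0),full_matrices=False)[2][0]; e*=np.sign(e[1])
  ret = um.true_divide(
Traceback (most recent call last):
  File "h.py", line 22, in rack
    e=np.linalg.svd(h[:,:2]-h[:,:2].mean(0),full_matrices=False)[2][0]; e*=np.sign(e[1])
      ~~~~~~~~~~~~~~~~~~~~~~~~~~~~~~~~~~~~~~~~~~~~~~~~~~~~~~~~~~~~~^^^
IndexError: index 0 is out of bounds for axis 0 with size 0
```

View pics/w4.png

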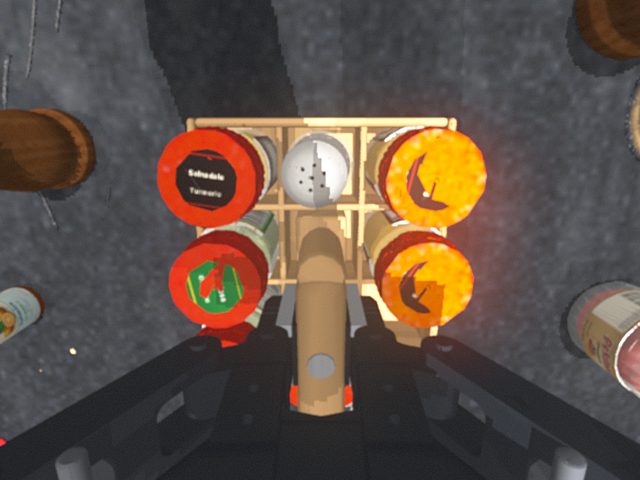

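The wrist picture shows the salt cap at (314,172), in the middle of the front side. The rim row at y≈121 is level, and the fitted tray angle is 0.01°. The mill stands well clear at (40,150), and the handle is still gripped and still.

```bash
python3 -c "
from bench import bot
print(bot.job_done())"
```

```text
the job is handed in; nothing more can be done
None
```

I lifted the mill away first and stood it upright clear of the rack, then turned the rack until the salt side faced squarely front (about 0.01° off by my last measurement). The arm still holds the handle still, and the job is handed in at about 22 s; the verdict was not shown.

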